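Turn the hole template home about its peg and lock it with the keeper

ROBOT

A 7-joint arm with a two-finger parallel gripper is mounted at the origin on a cart in front of the work surface, level with it; the furniture and walls round the work are solid. World frame = base frame: x ahead of the robot, y to its left, z up, the work surface at z = 0. Lengths are in m, angles in rad, forces in N, time in s.
With the tool pointing down it reaches from about 0.4 to 0.9 m from the base axis. Payload 5.6 kg.
Tool frame: the origin (TCP) lies at the very end of the fingers, on their centre line; the grasp point (between the pads) lies env.pinch_z behind it (env.pinch_z is the distance from the TCP to the grasp point, in m); z points along the fingers, y is the line along which they close (so a half turn about z gives the same grasp; the last joint's range is limited). The gripper opens to 92 mm and grips with 3 to 60 N. Pads are 20 mm wide; open, the fingers measure 128 mm over their backs; the gripper's body (75 mm by 189 mm) begins 69 mm behind the grasp point.
Start: joints at [-1.23, 0.468, -0.012, 1.603, 0.006, 1.071, -0.056], TCP at [0.243, 0.603, 0.215] pointing down, gripper open.
Joint ranges: [-2.53, 2.53], [-0.31, 2.02], [-1.57, 1.55], [0.28, 2.44], [-1.29, 4.43], [0.15, 1.84], [-2.92, 2.92]. Speed limits (rad/s): [2.57, 2.57, 3.14, 3.14, 3.14, 3.14, 3.14].

INTERFACE

Orientations are given as [roll, pitch, yaw] about the fixed x, y, z axes, in that order (R = Rz(yaw) Ry(pitch) Rx(roll)).
In Python, from bench import env, ik, optics, workorder gives the robot as it stands. Calls block until the motion is done:
- env.move_to(position, orientation): joint-space move of the TCP to a pose.
- env.servo_line(position, attitude=None, velocity=0.15): straight line of the TCP; attitude=None keeps the orientation; velocity is the mean speed in m/s.
- env.move_j(angles): joint-space move.
- env.grip(opening): finger opening in m; the grip force is fixed at half the most; returns when the fingers have stopped.
- env.pause(seconds).
- ik(position, orientation): joint angles nearest the present ones, or None.
- env.state(): the state.
- optics.grab_frame(name): name is "scene" or "top" or "wrist"; returns the picture (420x560x3 uint8, red, green, blue); there is no depth.
- optics.camera_model(name): a dict with "mtx" (3x3 intrinsics, pixels), "extrinsics" (4x4, takes a point from world to camera coordinates); the wrist camera has in their place "mount" (4x4, takes a point from camera to tool coordinates, whose origin is the TCP and whose axes are the flange's). Camera axes: x right, y up, looking along -z (the intrinsics and any distortion apply to the point x, -y, -z); pixel columns grow to the right and rows downward; lengths in m; the calibration is good to about 2 mm. A picture is of the moment at which its call begins: read the wrist's pose just before it. camera_model takes no time and is no camera call.
A pose or a line that the arm cannot do raises env.Unreachable and nothing moves.
- workorder.sign_off(): hands the job in; it is judged then, once.
The state is a dict: "clock": time; "joint_positions": joint angles; "qvel": joint speeds; "joint_torque": joint torques, N m; "eef_pos": TCP position; "ee_rot": TCP orientation; "ft_force": force on the tool from outside, world axes, zero at the start; "moment": the same for the moment, N m; "width": finger opening in m; "grasp_force": force on a finger pad.
Only numpy, scipy, OpenCV 4.12 (cv2) and the standard library are available. Lean on these libraries where they do the work, as an engineer would, in place of code of your own. Each camera call takes 0.05 s, during which the arm holds its last target. There are 200 camera calls.

TASK

The aluminium hole template on the plywood jig board has swung away from its brass stop. Without lifting it, and with its notched corner staying on the steel peg, push its free near corner so that it turns flat on the board until its far long edge lies against the brass stop; then swing the red keeper arm by its black handle right across the top of the template as far as it goes. Leave the tin, the beeswax and the dye bottle where they are.

Things in the scene. Friction and masses are not known exactly. Their poses are not given: they have to be found in the camera images.
- jig: Plywood jig board, 180 x 260 x 12 mm, fixed on the bench; origin at the centre of its underside, x to its far side, y to its left, z up. It carries peg, stop and keeper. The brass stop (16 x 44 mm, 16 mm high above the board) has its near face at x = 70 mm, y = -48 to -4 mm.
- peg (a point): Axis of the fixed steel peg (15 mm diameter, rising 20 mm above the board) about which the template turns; at x = 50, y = 90 mm on the board; this point is 5 mm above the board's top.
- template: Loose aluminium plate with small holes, 75 x 150 x 10 mm, 0.3 kg, flat on the board; a notch in its left short edge, 18 mm wide, 21 mm deep, straddles the peg. Origin: underside, on the peg's axis. x to its far edge (+20 mm; near edge -55), y along it to the left edge (+12; right edge -138). Starts 0.25 to 0.55 rad clockwise of home (axes parallel to the board's, far edge on the stop).
- push_corner (a point): The template's free near right corner, diagonally opposite the notch, 5 mm above the board (template x = -55, y = -138 mm). Pushing the near long edge close to this corner turns the template anticlockwise about the peg.
- keeper (a joint): Red level arm, 80 mm long, 18 mm wide, on a post at the board's right; light friction leaves it where it is put; it passes 3 mm over the template. In rad: 0 = end stop, pointing to the near right, midway between the board's -x and -y; grows clockwise from above to 2.356 = other end stop, pointing along the board's +y across the template. Starts at 0 to 0.5.
- keeper_pivot (a point): Axis of the keeper's hinge (vertical), half-way up the arm's thickness, 29 mm above the bench; at x = 30, y = -85 mm on the board.
- keeper_handle (a point): Centre of the keeper's black upright handle, a round post of 14 mm diameter from 33 to 69 mm above the bench, 55 mm from the hinge axis; this point is 51 mm above the bench. Push it sideways to swing the arm.
- rivet_tin: Bystander: red round tin, 56 mm diameter, 35 mm high; origin at the centre of its underside.
- beeswax: Bystander: round yellow beeswax puck, 39 mm diameter, 13 mm high; origin at the centre of its underside.
- dye_brown: Bystander: brown dye bottle, 34 mm diameter, 78 mm high; origin at the centre of its underside.

How it is judged:
On the way:
1. the template is home against the stop, its notch on the peg, while the keeper is still clear of it (angle between the x axis of template and the x axis of jig, either way round below 0.035 rad and horizontal distance between template and peg below 0.005 m and z of template in the frame of jig below 0.015 m and value of joint keeper below 1.2 rad), for 0.2 s.
At the end, for the whole second after the job is handed in: The template lies flat and still on the board, parallel to it within 0.035 rad (2 degrees), its notch seat within 5 mm of the peg's axis, and the keeper stands across it at more than 2.2 rad (angle between the x axis of template and the x axis of jig, either way round below 0.035 rad and horizontal distance between template and peg below 0.005 m and z of template in the frame of jig below 0.015 m and value of joint keeper above 2.2 rad and angle between template's own z axis and vertical below 0.05 rad and linear speed of template below 0.01 m/s); the robot touches nothing.
It fails at once if the template is lifted more than 8 mm off the board or tipped by more than 0.15 rad (z of template in the frame of jig above 0.02 m or angle between template's own z axis and vertical above 0.15 rad).
It fails at once if the template's notch comes off the peg (more than 15 mm away) (horizontal distance between template and peg above 0.015 m).
It fails at once if the red round tin is moved by more than 20 mm (distance of rivet_tin from where it was at the start of the episode above 0.02 m).
It fails at once if the beeswax puck is moved by more than 20 mm (distance of beeswax from where it was at the start of the episode above 0.02 m).
It fails at once if the brown dye bottle is moved by more than 20 mm (distance of dye_brown from where it was at the start of the episode above 0.02 m).
It also fails if it takes over 51 s, if anything falls off the work surface, if the arm or the gripper's body presses on something with over 40 N, if the wrist force passes 120 N, or if a joint passes its speed limit or range.

## Working session

There is one attempt and no reset: what is moved stays moved. The work goes in short steps, each a Python script; the robot and the scene stay as the last script left them, time stands still between calls to the robot, and variables do not carry over. Pictures are saved under pics/ and viewed, at most 10 in all, crops included, and the job is handed in when it is done.

```bash
mkdir -p pics; python3 - <<'E'
from bench import env, ik, optics, workorder
import cv2, numpy as np
for n in ("top","scene"):
    im=optics.grab_frame(n); cv2.imwrite(f"pics/{n}0.png",im[:,:,::-1])
    print(n,optics.camera_model(n))
s=env.state();print(s["clock"],s["eef_pos"],s["ee_rot"],env.pinch_z)
E
```

```text
top {'mtx': array([[458.83748401,   0.        , 281.03006333],
       [  0.        , 458.83748401, 204.12624171],
       [  0.        ,   0.        ,   1.        ]]), 'extrinsics': array([[-2.69429074e-03, -9.99446485e-01,  3.31581736e-02,
        -9.37246363e-02],
       [ 9.94654290e-01,  7.44383031e-04,  1.03258367e-01,
        -4.84296422e-01],
       [-1.03225894e-01,  3.32591277e-02,  9.94101728e-01,
        -8.73747505e-01],
       [ 0.00000000e+00,  0.00000000e+00,  0.00000000e+00,
         1.00000000e+00]])}
scene {'mtx': array([[449.45598722,   0.        , 276.79438005],
       [  0.        , 449.45598722, 206.4792898 ],
       [  0.        ,   0.        ,   1.        ]]), 'extrinsics': array([[ 0.73467137, -0.67840164,  0.00540305, -0.41623452],
       [ 0.5122127 ,  0.55988501,  0.65128099, -0.24538241],
       [-0.44485518, -0.47570998,  0.75881742, -0.79620463],
       [ 0.        ,  0.        ,  0.        ,  1.        ]])}
0.1 [0.24326694 0.60218077 0.2137181 ] [-3.13995990e+00  1.77949873e-04  2.75775799e+00] 0.0187
```

View pics/top0.png

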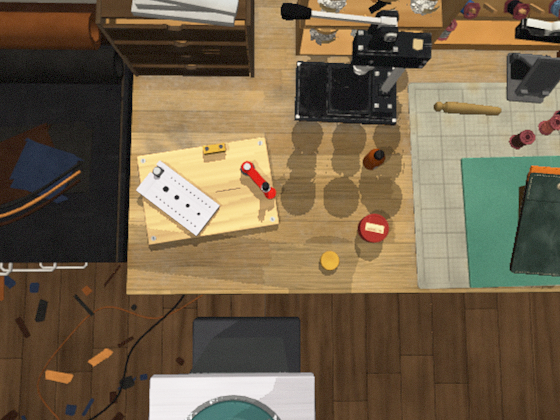

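View pics/scene0.png

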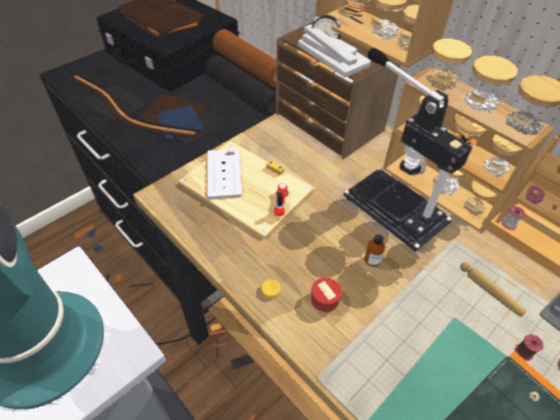

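Top view: the board spans roughly (138,155)–(277,228). The template runs from its notch at about (157,172) to its push corner at about (203,235). The stop is at (214,149), the keeper pivot at (247,168) and the handle near (268,190). The bystanders are well to the right. Next I'll measure these positions.

```bash
cat > h.py <<'E'
from bench import env, ik, optics, workorder
import cv2, numpy as np
def ray(n,uv,z):
    c=optics.camera_model(n);E=c["extrinsics"];R,t=E[:3,:3],E[:3,3];K=c["mtx"]
    d=np.linalg.inv(K)@[uv[0],uv[1],1];d=R.T@(d*[1,-1,-1]);o=-R.T@t
    return (o+d*(z-o[2])/d[2])[:2]
def big(m,lo=0):
    cs,_=cv2.findContours(m.astype(np.uint8),cv2.RETR_EXTERNAL,cv2.CHAIN_APPROX_NONE)
    return max(cs,key=cv2.contourArea)
def proj(n,p):
    c=optics.camera_model(n);q=c["extrinsics"]@np.append(p,1);q=c["mtx"]@(q[:3]*[1,-1,-1]);return q[:2]/q[2]
def world_rect(c,z):
    w=np.array([ray("top",p[0],z) for p in c])*1000
    r=cv2.minAreaRect(w.astype(np.float32));return r,cv2.boxPoints(r)
E
python3 - <<'E'
from h import *
im=optics.grab_frame("top")
hsv=cv2.cvtColor(im,cv2.COLOR_RGB2HSV);H,S,V=[hsv[:,:,i].astype(int) for i in range(3)]
roi=np.zeros(H.shape,bool);roi[125:255,131:285]=1
print("px board",im[220,250],im[150,190],"bench",im[260,250],im[200,290],im[130,200],"templ",im[195,165])
# board + everything on it: bright
k=np.ones((5,5),np.uint8)
b=cv2.morphologyEx(((V>195)&roi).astype(np.uint8),cv2.MORPH_OPEN,k)
cb=cv2.convexHull(big(b));print("board",*world_rect(cb,.012))
t=((S<45)&(V>130)&roi).astype(np.uint8)
t=cv2.morphologyEx(t,cv2.MORPH_OPEN,np.ones((3,3)));ct=big(t);print("templ",*world_rect(ct,.022))
r=roi&((H<6)|(H>174))&(S>150)&(V>90);cr=big(r);print("red",*world_rect(cr,.03))
bl=roi&(V<60); bl[:, :238]=0;bl[:,280:]=0
bl[:160]=0;bl[205:]=0
print("black",[ (cv2.minAreaRect(c)[0],cv2.contourArea(c)) for c in cv2.findContours(bl.astype(np.uint8),0,1)[0]])
br=roi&(H>15)&(H<30)&(S>200);
print("brass",world_rect(big(br),.028))
vis=im.copy()
for c,col in((cb,(0,0,255)),(ct,(0,255,0)),(cr,(255,255,0)),(big(br),(255,0,255))): cv2.drawContours(vis,[c],-1,col,1)
cv2.imwrite("pics/v1.png",cv2.resize(vis[120:260,125:300],None,fx=4,fy=4,interpolation=0)[:,:,::-1])
E
```

```text
px board [249 225 154] [251 229 157] bench [158 124  81] [134 110  76] [169 141 100] templ [239 236 237]
board ((526.8619384765625, 56.777801513671875), (202.54132080078125, 265.0863952636719), 8.939139366149902) [[406.22607  171.97516 ]
 [447.4166   -89.89148 ]
 [647.4978   -58.419556]
 [606.30725  203.44708 ]]
templ ((497.49737548828125, 108.84264373779297), (150.10153198242188, 74.9803466796875), 53.062042236328125) [[422.43024   71.385284]
 [482.36102   26.325848]
 [572.5645   146.3     ]
 [512.6337   191.35944 ]]
red ((545.3174438476562, -39.88446807861328), (57.087520599365234, 22.45363998413086), 46.67127227783203) [[517.5645   -52.944366]
 [533.8979   -68.35168 ]
 [573.0704   -26.82457 ]
 [556.737    -11.417259]]
black [((265.5, 186.5), 29.0)]
brass (((587.379638671875, 33.96269226074219), (0.0, 0.0), 0.0), array([[587.37964 ,  33.962692],
       [587.37964 ,  33.962692],
       [587.37964 ,  33.962692],
       [587.37964 ,  33.962692]], dtype=float32))
```

View pics/v1.png

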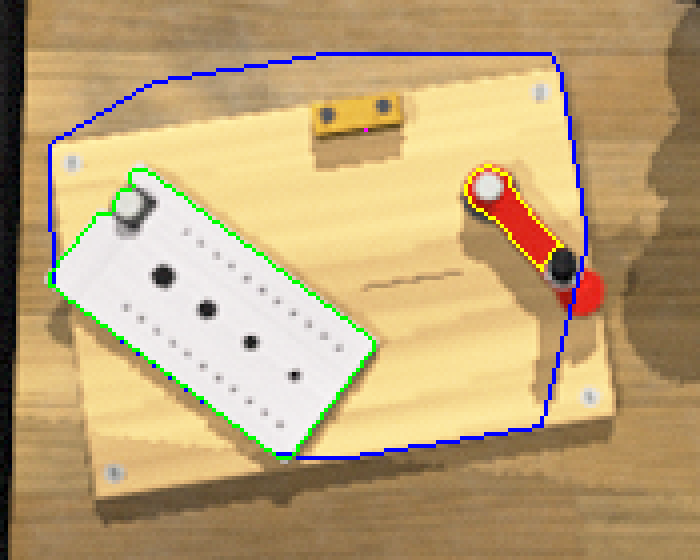

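The template mask measures 150.1 × 75.0 mm, which matches, and the board corners are visible in the crop. I'll compute the board pose and keeper angle, then check that the waypoints are reachable.

```bash
cat > geo.py <<'E'
from h import *
px=lambda u,v:(u/4+125-.5,v/4+120-.5)
C=np.array([ray("top",px(*p),.012) for p in((52,143),(552,66),(614,416),(97,498))])  # FL FR NR NL
model=np.array([[90,130],[90,-130],[-90,-130],[-90,130]])/1000.
ctr=C.mean(0);D=C-ctr
beta=np.arctan2((model[:,0]*D[:,1]-model[:,1]*D[:,0]).sum(),(model*D).sum())
rot=lambda a:np.array([[np.cos(a),-np.sin(a)],[np.sin(a),np.cos(a)]])
corner=np.array([.42243,.07139]);th0=np.arctan2(-.6007,.7995)
peg=corner+rot(th0)@[.055,.138]
piv=peg+rot(beta)@[-.020,-.175]
hand=ray("top",px(563,258),.069)
k0=-(np.arctan2(*(hand-piv)[::-1])-beta)-np.radians(135)
DOWN=np.pi
def tpush(th,gap):
    "pusher pose against near edge at template angle th"
    p=peg+rot(th)@[-.055-.010-gap,-.112];return p,[DOWN,0,th+np.pi]
def kpush(k,gap):
    f=beta-np.radians(135)-k;r=np.array([np.cos(f),np.sin(f)]);t=np.array([np.sin(f),-np.cos(f)])
    return piv+.055*r-(.017+gap)*t,[DOWN,0,f+np.pi/2+np.pi]
P3=lambda p,z:[p[0],p[1],z]
E
python3 - <<'E'
from geo import *
print("sides",np.linalg.norm(C-np.roll(C,-1,0),axis=1),"ctr",ctr,"beta",beta,"th0",th0,"rel",th0-beta)
print("peg",peg,"by board",ctr+rot(beta)@[.05,.09]);print("piv",piv,ctr+rot(beta)@[.03,-.085],"cam@.035",ray("top",px(488,186),.036))
print("hand",hand,np.linalg.norm(hand-piv),"k0",k0)
for q in (tpush(th0,.012),tpush(beta,0)): print(q,ik(P3(q[0],.016),q[1]))
for k in (k0,1.,1.7,2.356): q=kpush(k,.0);print(q,ik(P3(q[0],.042),q[1]))
E
```

```text
sides [0.2524984  0.17988966 0.25636524 0.17858359] ctr [0.51547893 0.0525456 ] beta 0.16030110968467354 th0 -0.6443610913816226 rel -0.804662201066296
peg [0.54929652 0.14868093] by board [0.5504725 0.1493725]
piv [ 0.55748564 -0.02726776] [ 0.55866162 -0.02657618] cam@.035 [ 0.55807115 -0.02658632]
hand [ 0.51773986 -0.06326591] 0.05362456435398363 k0 0.20973836382773126
(array([0.42045924, 0.10539171]), [3.141592653589793, 0, np.float64(2.4972315622081704)]) [-0.47440806  0.46019295  0.17783781  2.25148008 -0.18440688  0.4427993
  0.77866199]
(array([0.5030068 , 0.02774184]), [3.141592653589793, 0, np.float64(3.3018937632744665)]) [-0.20392589  0.53379641  0.10056145  2.08592384 -0.10185323  0.52634233
  1.70196283]
(array([ 0.5281325, -0.0767894]), [3.141592653589793, 0, np.float64(2.306757236049287)]) [-0.23742448  0.54574596  0.40112677  2.02460652 -0.34796593  0.63646876
  1.13014392]
(array([ 0.50164404, -0.04125763]), [3.141592653589793, 0, np.float64(1.5164955998770182)]) [-0.34726873  0.51448297  0.44735559  2.09856776 -0.38279185  0.60639437
  0.31361672]
(array([ 0.50576311, -0.00199366]), [3.141592653589793, 0, np.float64(0.816495599877018)]) [-0.48977013  0.53356066  0.53107122  2.09685231 -0.45659686  0.62393263
 -0.39650593]
(array([0.53191471, 0.02430867]), [3.141592653589793, 0, np.float64(0.16049559987701834)]) [-0.55461753  0.57671439  0.56679089  2.03539162 -0.49426779  0.6651258
 -1.0737882 ]
```

The board, peg and pivot agree to within 2 mm. The template measures 0.80 rad clockwise of home, which is more than the 0.55 stated. The pictures are consistent on this, so I'll use the measured value. Next is pushing the template along its arc.

```bash
python3 - <<'E'
from geo import *
def F(): return np.linalg.norm(env.state()["ft_force"])
env.grip(0.0)
p,o=tpush(th0,.014)
env.move_to(P3(p,.12),o); env.servo_line(P3(p,.016),o,.12)
s=env.state();print(s["clock"],s["eef_pos"],s["width"],s["ft_force"])
for th in np.linspace(th0,beta-.04,7):
    p,o=tpush(th,.0); env.servo_line(P3(p,.016),o,.06); print(round(th,2),F(),env.state()["eef_pos"]-P3(p,.016))
for d in np.arange(-.03,.06,.01):
    p,o=tpush(beta+d,.0); env.servo_line(P3(p,.016),o,.02); f=F();print(round(d,2),f)
    if f>12: break
p,o=tpush(beta+d,.03); env.servo_line(P3(p,.016),o,.1); env.servo_line(P3(p,.12),o,.15)
print(env.state()["clock"])
im=optics.grab_frame("top");cv2.imwrite("pics/t2.png",cv2.resize(im[120:260,125:300],None,fx=4,fy=4)[:,:,::-1])
E
```

```text
4.45 [0.4192913  0.1067495  0.01641068] 0.0005797719945507306 [ 0.96188593 -0.35140883  0.23145665]
-0.64 0.6328697004478574 [ 0.00062447 -0.00033707  0.00028092]
-0.52 0.7142372174503109 [-1.01996336e-04  2.39786892e-05 -3.51985593e-06]
-0.39 0.8545734281389049 [-1.77729299e-04  2.67251245e-04 -3.41537208e-05]
-0.26 1.0805942573651026 [-2.48369278e-04  3.08414286e-04 -5.50211244e-05]
-0.13 0.7732474723109216 [-3.29027705e-04  2.98315813e-04 -7.21693601e-05]
-0.01 1.132852410938287 [-3.71696036e-04  2.78420379e-04 -7.24703011e-05]
0.12 1.0231810460178177 [-4.69542475e-04  2.64420959e-04 -9.05744055e-05]
-0.03 0.5715599492751022
-0.02 0.9441909724701633
-0.01 0.2004538298892621
0.0 3.146509562334338
0.01 7.049765884229396
0.02 8.781636889310038
0.03 10.515660609013677
0.04 15.534425549144615
10.675
```

View pics/t2.png

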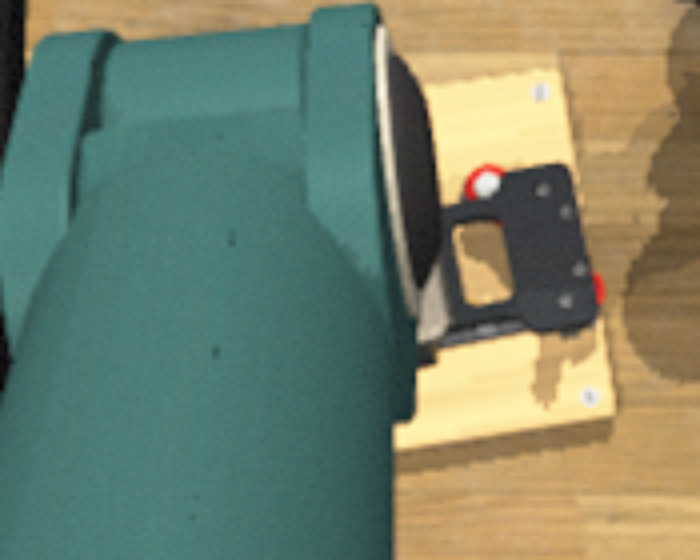

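The push force rose right at the home angle, but the arm hides the template from the top camera. I'll move aside for one look.

```bash
python3 - <<'E'
from geo import *
env.move_to([.48,-.30,.22],[DOWN,0,2.3])
im=optics.grab_frame("top");print(env.state()["clock"])
cv2.imwrite("pics/t3.png",cv2.resize(im[120:260,125:300],None,fx=4,fy=4)[:,:,::-1])
hsv=cv2.cvtColor(im,cv2.COLOR_RGB2HSV);t=((hsv[:,:,1]<45)&(hsv[:,:,2]>130)).astype(np.uint8)
t[:125]=0;t[255:]=0;t[:,:131]=0;t[:,285:]=0
t=cv2.morphologyEx(t,cv2.MORPH_OPEN,np.ones((3,3)));r,b=world_rect(big(t),.022)
print(r);print(b)
e=max((b[1]-b[0],b[2]-b[1]),key=np.linalg.norm);print("long edge angle",np.arctan2(-e[0],e[1]),"beta",beta)
E
```

```text
12.0417
((541.4027709960938, 84.80558776855469), (75.3788070678711, 150.29617309570312), 9.697494506835938)
[[491.59354  152.53125 ]
 [516.9103     4.382661]
 [591.21204   17.079926]
 [565.89526  165.22852 ]]
long edge angle -2.97234 beta 0.16030110968467354
```

View pics/t3.png

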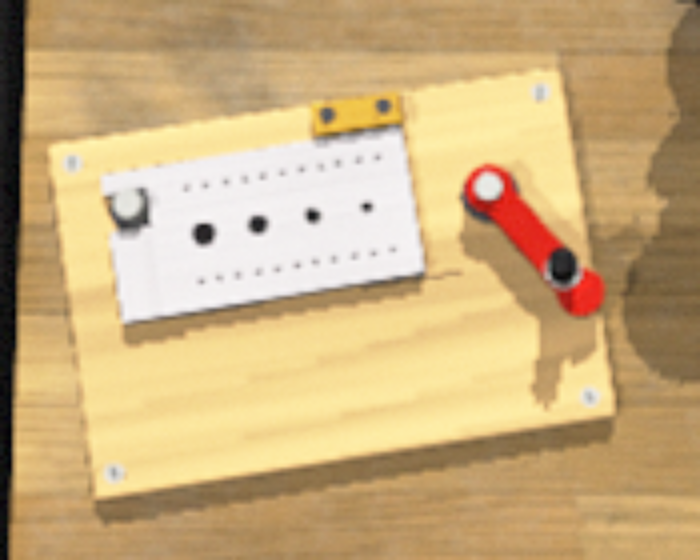

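The template lies against the stop: its angle is 0.169 against 0.160 for the board, and the notch is about 2 mm from the peg. The handle is at crop (563,262), unmoved. Now I'll swing the keeper.

```bash
python3 - <<'E'
from geo import *
def F(): return np.linalg.norm(env.state()["ft_force"])
Z=.044
p,o=kpush(k0,.015)
env.move_to(P3(p,.13),o); env.servo_line(P3(p,Z),o,.12)
for k in np.linspace(k0,2.28,9):
    p,o=kpush(k,0); env.servo_line(P3(p,Z),o,.06); f=F();print(round(k,2),round(f,2))
    if f>20: break
else:
    for k in np.arange(2.30,2.48,.02):
        p,o=kpush(k,0); env.servo_line(P3(p,Z),o,.02); f=F();print(round(k,2),round(f,2))
        if f>8: break
p,o=kpush(k,.025); env.servo_line(P3(p,Z),o,.1); env.servo_line(P3(p,.14),o,.15)
env.move_to([.48,-.30,.22],[DOWN,0,1.5])
im=optics.grab_frame("top");print(env.state()["clock"])
cv2.imwrite("pics/t4.png",cv2.resize(im[120:260,125:300],None,fx=4,fy=4)[:,:,::-1])
E
```

```text
0.21 1.15
0.47 1.12
0.73 0.9
0.99 0.68
1.24 0.8
1.5 0.12
1.76 1.0
2.02 0.91
2.28 0.56
2.3 0.9
2.32 0.5
2.34 0.65
2.36 3.78
2.38 6.49
2.4 10.45
21.825
```

View pics/t4.png

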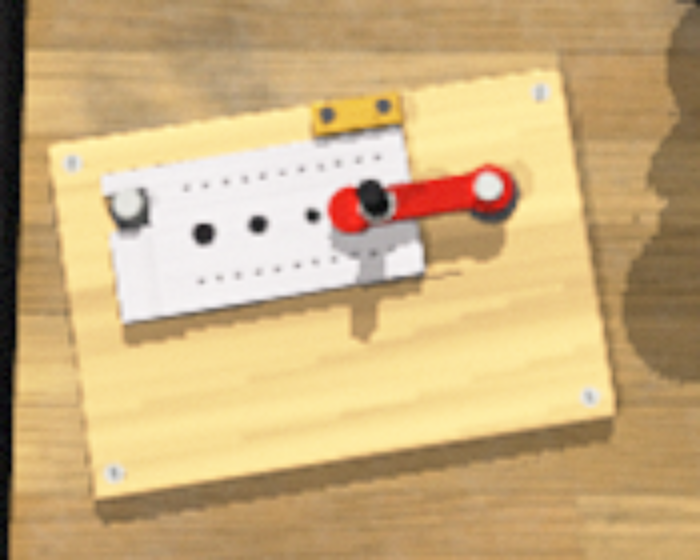

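The keeper lies across the template parallel to the board's y axis, from its pivot at (488,188) to its tip at (347,210). The template is still against the stop, and the arm is clear.

```bash
python3 -c "
from bench import workorder
print(workorder.sign_off())"
```

```text
the job is handed in; nothing more can be done
None
```

I turned the template home against the brass stop, swung the keeper across it to its end stop and handed the job in at about 22 s; no verdict came back, but the last picture showed both in place.

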